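# Lock the drilling-jig plates back into their latch rack

### The arm

A 6-joint arm with a two-finger parallel gripper is mounted at the origin on the work surface. World frame = base frame: x ahead of the robot, y to its left, z up, the work surface at z = 0. Lengths are in m, angles in rad, forces in N, time in s.
With the tool pointing down it reaches from about 0.35 to 0.975 m from the base axis. Payload 4.9 kg.
Tool frame: the origin (TCP) lies on the front face of the gripper's body, between the roots of the fingers; the fingertips stand 73 mm ahead of it and the grasp point (between the pads) lies 54 mm ahead of it (bot.tips_ahead is the distance from the TCP to the fingertips, in m); z points along the fingers, y is the line along which they close (so a half turn about z gives the same grasp; the last joint's range is limited). The gripper opens to 85 mm and grips with 20 to 120 N. Pads are 22 mm wide; open, the fingers measure 114 mm over their backs; the gripper's body (76 mm by 85 mm) begins 54 mm behind the grasp point. The pads swing forward as they close: fully open they stand 13 mm farther back than shut.
Start: joints at [0.989, 0.053, 1.613, -0, 1.476, -0.119], TCP at [0.279, 0.559, 0.304] pointing down, gripper open.
Joint ranges: [-3.01, 3.01], [-1.01, 2.22], [0.06, 2.58], [-1.02, 4.17], [0.09, 2.62], [-3.14, 3.14]. Speed limits (rad/s): [2.57, 2.57, 3.14, 3.14, 3.14, 3.14].

### API

Orientations are given as a rotation vector (axis times angle).
In Python, from rig import bot gives the robot as it stands.
- The arm moves only by the shell command python3 -m crank 'ROWS' [FORCE]. ROWS is JSON, a list of rows, each an object of numbers: "dx", "dy", "dz": the shift along the tool's x, y, z each as a share of 3 cm, from -1 to 1; "wx", "wy", "wz": the turn, a rotation vector about the tool's x, y, z each as a share of 0.1 rad, from -1 to 1; "claw": the opening in per cent of the stroke, from 0 (shut) to 100 (fully open). A call has 1 to 8 rows; each row shifts and turns the commanded pose from where the row before left it, along the tool's axes as they then stand; what a row does not reach is not made up. A row lasts 1/10 s, in which the tool goes at most 50 mm and 8.59 degrees, less where a joint would pass 70% of its speed; a pose out of reach is approached as far as the arm can. A call with a number of a shift or a turn outside -1 to 1 is refused whole. A call with a gripper value outside its range is refused whole. The fingers move at their own pace and stop on an object; FORCE is the grip in N (left out, the last holds). Time passes only in rows, so rows that do not move let the fingers close. It gives the time, the measured TCP pose, the force, the opening and the grip force at its end, in the units of the state.
- bot.state(): the state, without advancing time (a new reading comes with each control period).
- bot.capture(name): name is "scene" or "side" or "wrist"; returns a dict with "pixels" (400x640x3 uint8, blue, green, red), "fx", "fy", "cx", "cy" (pixels), "extrinsics" (4x4, takes a point from world to camera coordinates). Camera axes: x right, y down, z forward; pixel columns grow to the right and rows downward; lengths in m; the calibration is good to about 2 mm. A picture is of the moment at which its call begins. There is no depth.
- bot.job_done(): hands the job in; it is judged then, once.
The state is a dict: "t": time; "qpos": joint angles; "qvel": joint speeds; "joint_efforts": joint torques, N m; "eef_pos": TCP position; "eef_rot": TCP orientation; "ft_force": force on the tool from outside, world axes, zero at the start; "wrist_torque": the same for the moment, N m; "grip_width": opening from 0.0 (shut) to 1.0 (fully open); "gripper_force": force on a finger pad.
Only numpy, scipy, OpenCV 4.12 (cv2) and the standard library are available. Lean on these libraries where they do the work, as an engineer would, in place of code of your own. Each camera call takes 0.05 s, during which the arm holds its last target. There are 200 camera calls.

### The job

Put the yellow and the red drilling-jig plates back into the rack bays of the same colour: lay each plate, nose inward, flat on its bay's sprung latch so that it is pressed down, and slide it in under the lips to the end stop until the latch snaps up behind it. Leave both plates locked in and let go of them; do not shift or knock over the jar, the tin or the tall glue bottle, and leave the blue plate in its bay.

Things in the scene. Friction and masses are not known exactly. Their poses are not given: they have to be found in the camera images.
- yellow_grip (a point): Yellow drilling-jig plate: 90 x 60 x 10 mm aluminium, about 0.28 kg, with a yellow grip block on top, 40 mm long (x), 20 mm wide (y), 10 to 60 mm above the plate's underside. This point is inside the block on its axis, 42 mm above the underside. From it the plate reaches 53 mm ahead (+x: the nose, which goes in first), 37 mm behind, 30 mm to each side. z up.
- red_grip (a point): Red drilling-jig plate: 90 x 60 x 10 mm aluminium, about 0.28 kg, with a red grip block on top, 40 mm long (x), 20 mm wide (y), 10 to 60 mm above the plate's underside. This point is inside the block on its axis, 42 mm above the underside. From it the plate reaches 53 mm ahead (+x: the nose, which goes in first), 37 mm behind, 30 mm to each side. z up.
- rack: Rack: a 190 x 264 x 12 mm plywood board fixed on the bench, origin under its centre, with three equal bays side by side at 86 mm pitch in any order, one yellow, one red, one blue: each 80 mm wide with side walls, lips and end stop in its colour (lips and stop end 27.5 mm above the board), a slick grey floor 10 mm above the board and a spring latch, open at the outer (-x) end.
- yellow_home (a point): Where yellow_grip is when that plate is fully home in its bay; x points into the bay, z up. Bay floor 42 mm below this point (22 mm above the bench); end stop's face 53 mm ahead. Two lips, from 11 to 53 mm ahead of this point and from 25 mm outward on each side, overhang the plate's edges, undersides 13.5 mm over the floor: the plate slides in under them, it cannot be lowered there.
- red_home (a point): Where red_grip is when that plate is fully home in its bay; x points into the bay, z up. Bay floor 42 mm below this point (22 mm above the bench); end stop's face 53 mm ahead. Two lips, from 11 to 53 mm ahead of this point and from 25 mm outward on each side, overhang the plate's edges, undersides 13.5 mm over the floor: the plate slides in under them, it cannot be lowered there.
- yellow_mouth (a point): Where yellow_grip is when that plate is laid flat in the open part of its bay, 56 mm outward of home, nose short of the lips, pressing the latch leaf flush. Slide straight in along x from here, against 2 to 6 N. Axes as at home. Walls 72 mm apart here, tops 10 mm above the floor; a funnel narrows them to 64 mm at the lips.
- red_mouth (a point): Where red_grip is when that plate is laid flat in the open part of its bay, 56 mm outward of home, nose short of the lips, pressing the latch leaf flush. Slide straight in along x from here, against 2 to 6 N. Axes as at home. Walls 72 mm apart here, tops 10 mm above the floor; a funnel narrows them to 64 mm at the lips.
- latch_yellow (a joint): Latch leaf of the yellow bay, rad: 0 = sprung up, 0.22 = pressed flush with the floor, limit 0.25. A steel ramp 26 mm wide in mid floor, hinged at floor level 85 mm outward of the home point, rising inward to an orange tip 9 mm above the floor, inner face 41 mm outward of home (4 mm behind a home plate). 3 to 5 N at the tip press it flush; it springs back when free.
- latch_red (a joint): Latch leaf of the red bay, rad: 0 = sprung up, 0.22 = pressed flush with the floor, limit 0.25. A steel ramp 26 mm wide in mid floor, hinged at floor level 85 mm outward of the home point, rising inward to an orange tip 9 mm above the floor, inner face 41 mm outward of home (4 mm behind a home plate). 3 to 5 N at the tip press it flush; it springs back when free.
- blue_grip (a point): A third plate, same as the others but with a blue grip, already locked home in the blue bay of the rack: leave it there. Same grip point.
- jar_mid (a point): Glass jar with black lid, 52 mm across, 80 mm high, standing beside the yellow plate's long side (about 40 to 48 mm clear of the grip's axis); this point is at its centre, 40 mm up. Leave it.
- tin_mid (a point): Green tin, 54 mm across, 70 mm high, standing behind the red plate's tail (about 20 to 27 mm clear of the grip block's rear face); this point is at its centre, 35 mm up. Leave it.
- glue_mid (a point): White glue bottle with blue label, 52 mm across, 190 mm high, standing between the plates' start and the rack; this point is at its centre, 95 mm up. Leave it.
Not all that is in view belongs to the job. Leave any pink or purple look-alike of the part that bears red_grip alone. What is shaped like the part that bears yellow_grip but pink is not meant.

How it is judged:
By the outcome, as a careful person would: the job done as asked, in the order asked, and still so for the second after the job is handed in, with the robot touching nothing.
It also fails if it takes over 67 s, if anything falls off the work surface, if the arm or the gripper's body presses on something with over 40 N, if the wrist force passes 120 N, or if a joint passes its speed limit or range.

## Working session

There is one attempt and no reset: what is moved stays moved. The work goes in short steps, Python scripts to look and compute and a shell command to move; the robot and the scene stay as the last step left them, time stands still between calls to the robot, and variables do not carry over. Pictures are saved under pics/ and viewed, at most 10 in all, crops included, and the job is handed in when it is done.

```bash
ls; mkdir -p pics
python3 - <<'E'
from rig import bot
import cv2,numpy as np
for n in ["scene","side","wrist"]:
    c=bot.capture(n); cv2.imwrite(f"pics/{n}0.png",c["pixels"]); np.savez(f"pics/{n}0.npz",**c)
    E=np.array(c["extrinsics"]);print(n,c["fx"],c["cx"],c["cy"],(-E[:3,:3].T@E[:3,3]).round(3),E[2,:3].round(2))
s=bot.state();print(s["t"],s["eef_pos"],s["eef_rot"])
E
```

```text
pics
scene 381.4846603767332 322.99429335310055 205.99068274868597 [ 1.126 -0.53   0.727] [-0.63  0.44 -0.64]
side 499.2669131887391 312.13344204252195 196.57318822997235 [ 0.041 -1.219  0.814] [ 0.34  0.79 -0.51]
wrist 283.46278206543786 322.0845008853962 200.88167793067316 [0.208 0.594 0.372] [ 0.27 -0.14 -0.95]
0.15 [0.27881397 0.55894531 0.30292829] [-7.20308303e-01 -3.05734647e+00  2.41830920e-03]
```

View pics/scene0.png

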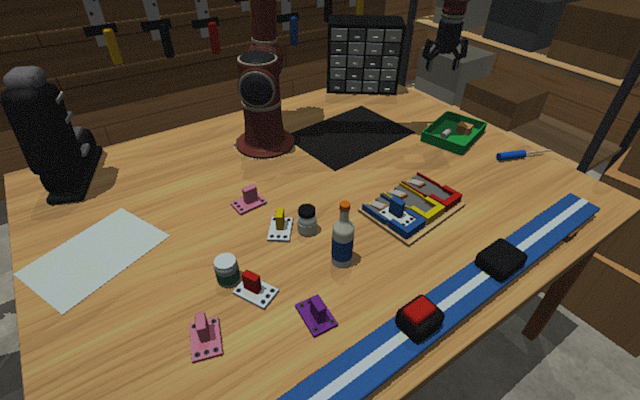

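View pics/side0.png

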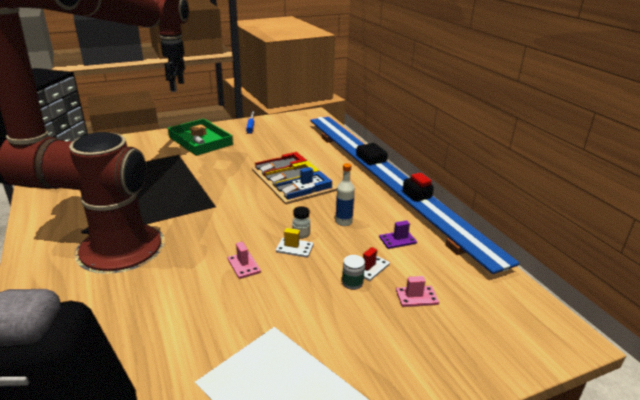

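The scene view shows the candidates. The yellow-gripped white plate is at (280,226) with the jar (307,220) beside it. The red-gripped white plate is at (256,288) with the tin (227,270) at its tail. The look-alikes are pink (249,200), pink (205,335) and purple (316,313). The glue bottle is at (342,240) and the rack at (412,207), with blue the nearest bay, then yellow, then red. The plates meant are the two white ones with yellow and red grips. I'll confirm that in a crop and measure.

```bash
cat > h.py <<'E'
import numpy as np,cv2
from scipy.spatial.transform import Rotation as R
def ray(c,uv):
    E=np.array(c["extrinsics"]);uv=np.atleast_2d(uv).astype(float)
    d=np.c_[(uv[:,0]-c["cx"])/c["fx"],(uv[:,1]-c["cy"])/c["fy"],np.ones(len(uv))]@E[:3,:3]
    return -E[:3,:3].T@E[:3,3],d
def plane(c,uv,z):
    o,d=ray(c,uv);return o+d*((z-o[2])/d[:,2])[:,None]
def proj(c,p):
    E=np.array(c["extrinsics"]);q=np.atleast_2d(p)@E[:3,:3].T+E[:3,3]
    return np.c_[q[:,0]/q[:,2]*c["fx"]+c["cx"],q[:,1]/q[:,2]*c["fy"]+c["cy"]]
def tri(c1,u1,c2,u2):
    o1,d1=ray(c1,u1);o2,d2=ray(c2,u2);d1=d1[0];d2=d2[0]
    s=np.linalg.lstsq(np.c_[d1,-d2],o2-o1,rcond=None)[0]
    a=o1+s[0]*d1;b=o2+s[1]*d2;return (a+b)/2,np.linalg.norm(a-b)
def load(n): return dict(np.load(f"pics/{n}.npz"))
def mask(c,lo,hi,box=None):
    m=cv2.inRange(cv2.cvtColor(c["pixels"],cv2.COLOR_BGR2HSV),np.array(lo),np.array(hi))
    if box:
        k=np.zeros_like(m);x0,y0,x1,y1=box;k[y0:y1,x0:x1]=1;m*=k
    return m
def cont(m):
    return max(cv2.findContours(m,cv2.RETR_EXTERNAL,cv2.CHAIN_APPROX_NONE)[0],key=cv2.contourArea)[:,0]
E
python3 - <<'E'
from h import *
S,D=load("scene0"),load("side0")
def cen(c,lo,hi,b):
    k=cont(mask(c,lo,hi,b));m=cv2.moments(k);return np.array([m["m10"]/m["m00"],m["m01"]/m["m00"]]),cv2.contourArea(k)
Y=((20,120,60),(32,255,255));Rd=((0,170,60),(6,255,255))
for n,(lo,hi),b1,b2 in [("yel",Y,(265,200,295,245),(280,222,305,250)),("red",Rd,(238,265,268,300),(358,244,382,272))]:
    a,A=cen(S,lo,hi,b1);b,B=cen(D,lo,hi,b2);p,e=tri(S,a,D,b);print(n,a.round(1),A,b.round(1),B,p.round(4),round(e,4))
for n,b1,b2 in [("Y",(262,205,298,246),(270,228,318,260)),("R",(230,265,285,312),(350,245,395,282))]:
  for c,b in ((S,b1),(D,b2)):
    k=cont(mask(c,(0,0,130),(180,70,255),b));w=plane(c,k,.01)[:,:2]
    r=cv2.minAreaRect((w*1000).astype(np.float32));print(n,np.round(r[0],1),np.round(r[1],1),round(r[2],1),cv2.contourArea(k))
a=cv2.resize(S["pixels"][180:320,200:360],None,fx=3.5,fy=3.5,interpolation=2)
b=cv2.resize(S["pixels"][160:250,350:475],None,fx=3.5,fy=3.5,interpolation=2)[:,:400]
a=a[:,:400] if 0 else a
cv2.imwrite("pics/c1.png",a)
E
```

```text
yel [279.2 217.3] 139.0 [291.3 236.3] 231.0 [ 0.4316 -0.1835  0.0405] 0.0001
red [250.3 275.3] 95.5 [369.6 256.7] 148.0 [ 0.5791 -0.3437  0.048 ] 0.0098
Y [ 438.3 -187.9] [61.  91.9] 52.1 303.0
Y [ 437.1 -190.8] [65.9 93.8] 56.8 309.5
R [ 589.7 -338.9] [89.5 60.8] 26.9 482.5
R [ 598.2 -354.7] [94.9 40.8] 36.4 229.0
```

View pics/c1.png

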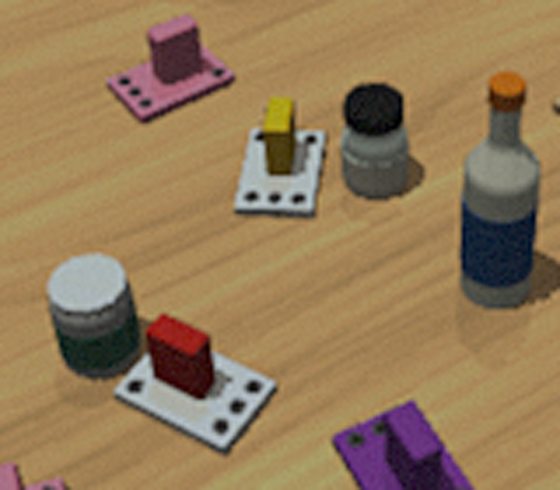

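The crop confirms both: the white plate with the yellow grip at crop (280,175) and the white plate with the red grip at crop (195,385). Each shows its 3-hole nose end, with the jar and tin beside them as described. Next is the rough rack pose and the route.

Run:
```python
from h import *
from rig import bot
S,D=load("scene0"),load("side0");W=load("wrist0")
s=bot.state();T=R.from_rotvec(s["eef_rot"]).as_matrix();E=W["extrinsics"]
print("tool x",T[:,0].round(3),"cam in tool",(T.T@(-E[:3,:3].T@E[:3,3]-s["eef_pos"])).round(4),"cam axes in tool\n",(E[:3,:3]@T).round(3))
def cen(c,lo,hi,b):
    k=cont(mask(c,lo,hi,b));m=cv2.moments(k);return np.array([m["m10"]/m["m00"],m["m01"]/m["m00"]]),cv2.contourArea(k)
Bl=((105,100,40),(125,255,255))
g=[(385,190,412,216),(296,165,315,186)]
a,A=cen(S,*Bl,g[0]);b,B=cen(D,*Bl,g[1]);print("blue?",a,A,b,B,tri(S,a,D,b))
# rack corners guessed from the scene picture
for u in [(360,207),(412,240),(465,203),(413,172)]: print(u,plane(S,u,.012)[0].round(3))
for n,u,z in [("glue",(342,262),0),("jar",(307,232),0),("tin",(227,283),0)]: print(n,plane(S,u,z)[0].round(3))
a=cv2.resize(S["pixels"][165:245,350:475],None,fx=6,fy=6,interpolation=2);cv2.imwrite("pics/c2.png",a)
```

```text
tool x [-0.895  0.446  0.   ] cam in tool [ 0.0788 -0.0007 -0.0694] cam axes in tool
 [[-0.001  1.     0.001]
 [-0.951 -0.001 -0.308]
 [-0.308 -0.002  0.951]]
blue? [396.79617366 205.63649742] 226.5 [306.20389462 174.74570447] 145.5 (array([0.58926944, 0.09541976, 0.06067141]), np.float64(0.001455050207303751))
(360, 207) [0.494 0.048 0.012]
(412, 240) [0.677 0.078 0.012]
(465, 203) [0.653 0.319 0.012]
(413, 172) [0.452 0.305 0.012]
glue [ 0.626 -0.115  0.   ]
jar [ 0.486 -0.13   0.   ]
tin [ 0.526 -0.382  0.   ]
```

View pics/c2.png

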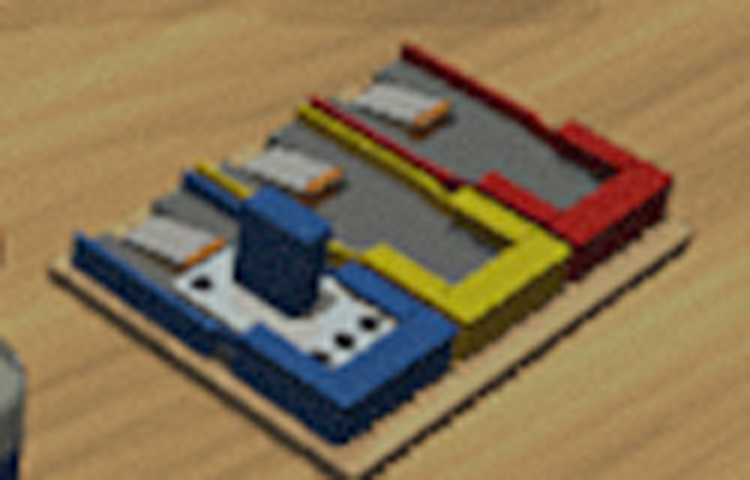

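Rack: blue is the near bay with its plate in, yellow is in the middle, red is far. Inward is to the lower right, yaw ≈ 9°, centre ≈ (0.57, 0.19). I'll move to look at it with the wrist camera.

```bash
cat >> h.py <<'E'
def go(pos,yaw):
    "shift (in tool axes now, units of 3 cm) and wz (units .1 rad) to TCP pos, tool-x yaw in deg"
    from rig import bot
    s=bot.state();T=R.from_rotvec(s["eef_rot"]).as_matrix()
    y=np.degrees(np.arctan2(T[1,0],T[0,0]));d=T.T@(np.array(pos)-s["eef_pos"])/.03
    w=-np.radians((yaw-y+180)%360-180)/.1
    # tilt error needed to be vertical
    print("t",round(s["t"],2),"pos",s["eef_pos"].round(4) if hasattr(s["eef_pos"],"round") else s["eef_pos"],"yaw",round(y,2),"tilt",T[2,:2].round(4),"F",np.round(s["ft_force"],1),"grip",np.round(s["grip_width"],3),np.round(s["gripper_force"],1))
    print("  -> d",d.round(2),"wz",round(w,2))
E
python3 -m crank '[{"dx":-0.96,"dy":-0.48,"dz":0.12,"claw":50},{"dx":-0.96,"dy":-0.48,"dz":0.12,"claw":50},{"dx":-0.96,"dy":-0.48,"dz":0.12,"claw":50},{"dx":-0.96,"dy":-0.48,"dz":0.12,"claw":50},{"dx":-0.96,"dy":-0.48,"dz":0.12,"claw":50},{"dx":-0.96,"dy":-0.48,"dz":0.12,"claw":50},{"dx":-0.96,"dy":-0.48,"dz":0.12,"claw":50}]'
python3 -m crank '[{"dx":-0.96,"dy":-0.48,"dz":0.12,"claw":50},{"dx":-0.96,"dy":-0.48,"dz":0.12,"claw":50},{"dx":-0.96,"dy":-0.48,"dz":0.12,"claw":50},{"dx":-0.96,"dy":-0.48,"dz":0.12,"claw":50},{"dx":-0.96,"dy":-0.48,"dz":0.12,"claw":50},{"dx":-0.96,"dy":-0.48,"dz":0.12,"claw":50},{"dx":-0.96,"dy":-0.48,"dz":0.12,"claw":50},{"claw":50}]'
python3 -m crank '[{"claw":50},{"claw":50}]'
python3 - <<'E'
from h import *
from rig import bot
go((.55,.2,.25),153.5)
c=bot.capture("wrist");np.savez("pics/w1.npz",**c);cv2.imwrite("pics/w1.png",c["pixels"])
E
```

```text
t 0.15 pos [0.2788 0.5589 0.3029] yaw 153.49 tilt [ 0.0002 -0.0016] F [-0.7  0.7 -0.4] grip 1.0 0.0
  -> d [-13.43  -6.67   1.77] wz -0.0invalid input at $[0]: expected keys dx, dy, dz, wx, wy, wz, claw
invalid input at $[0]: expected keys dx, dy, dz, wx, wy, wz, claw
invalid input at $[0]: expected keys dx, dy, dz, wx, wy, wz, claw
```

View pics/w1.png

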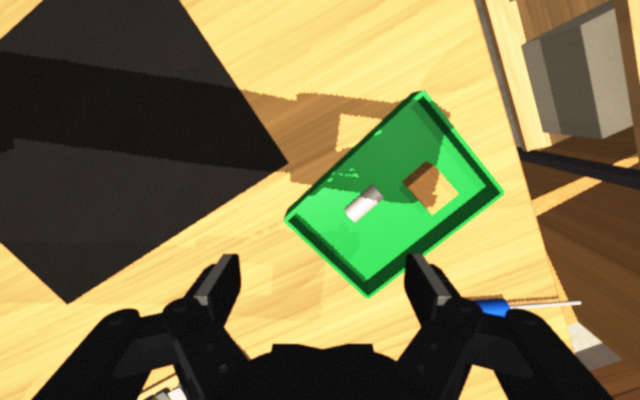

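The wrist view shows only the green tray (395,195), and the fingers fill the rows below 250, so targets should sit at image rows of about 100–200. All keys are required in every row.

```bash
python3 -m crank '[{"dx":-0.96,"dy":-0.39,"dz":0.04,"wx":0,"wy":0,"wz":0,"claw":50},{"dx":-0.96,"dy":-0.39,"dz":0.04,"wx":0,"wy":0,"wz":0,"claw":50},{"dx":-0.96,"dy":-0.39,"dz":0.04,"wx":0,"wy":0,"wz":0,"claw":50},{"dx":-0.96,"dy":-0.39,"dz":0.04,"wx":0,"wy":0,"wz":0,"claw":50},{"dx":-0.96,"dy":-0.39,"dz":0.04,"wx":0,"wy":0,"wz":0,"claw":50},{"dx":-0.96,"dy":-0.39,"dz":0.04,"wx":0,"wy":0,"wz":0,"claw":50},{"dx":-0.96,"dy":-0.39,"dz":0.04,"wx":0,"wy":0,"wz":0,"claw":50},{"dx":-0.96,"dy":-0.39,"dz":0.04,"wx":0,"wy":0,"wz":0,"claw":50}]' && python3 -m crank '[{"dx":-0.96,"dy":-0.39,"dz":0.04,"wx":0,"wy":0,"wz":0,"claw":50},{"dx":-0.96,"dy":-0.39,"dz":0.04,"wx":0,"wy":0,"wz":0,"claw":50},{"dx":-0.96,"dy":-0.39,"dz":0.04,"wx":0,"wy":0,"wz":0,"claw":50},{"dx":-0.96,"dy":-0.39,"dz":0.04,"wx":0,"wy":0,"wz":0,"claw":50},{"dx":-0.96,"dy":-0.39,"dz":0.04,"wx":0,"wy":0,"wz":0,"claw":50},{"dx":-0.96,"dy":-0.39,"dz":0.04,"wx":0,"wy":0,"wz":0,"claw":50},{"dx":-0.96,"dy":-0.39,"dz":0.04,"wx":0,"wy":0,"wz":0,"claw":50},{"dx":-0.96,"dy":-0.39,"dz":0.04,"wx":0,"wy":0,"wz":0,"claw":50}]'
python3 -m crank '[{"dx":-0.96,"dy":-0.39,"dz":0.04,"wx":0,"wy":0,"wz":0,"claw":50},{"dx":0,"dy":0,"dz":0,"wx":0,"wy":0,"wz":0,"claw":50},{"dx":0,"dy":0,"dz":0,"wx":0,"wy":0,"wz":0,"claw":50},{"dx":0,"dy":0,"dz":0,"wx":0,"wy":0,"wz":0,"claw":50}]'
python3 - <<'E'
from h import *
from rig import bot
go((.63,.16,.28),153.5)
c=bot.capture("wrist");np.savez("pics/w2.npz",**c);cv2.imwrite("pics/w2.png",c["pixels"])
E
```

```text
t: 1.0
eef_pos: [0.444, 0.3715, 0.294]
eef_rot: [-0.72, -3.058, 0.0]
ft_force: [0.6, 0.1, -0.7]
grip_width: 0.499
gripper_force: 0.0
t: 1.8
eef_pos: [0.6084, 0.1849, 0.2844]
eef_rot: [-0.721, -3.057, 0.0]
ft_force: [0.7, -0.2, 0.0]
grip_width: 0.502
gripper_force: 0.0
t: 2.2
eef_pos: [0.6278, 0.1634, 0.2833]
eef_rot: [-0.719, -3.057, -0.0]
ft_force: [-0.3, 0.1, -0.5]
grip_width: 0.504
gripper_force: 0.0
t 2.2 pos [0.6278 0.1634 0.2833] yaw 153.53 tilt [ 0.0007 -0.    ] F [-0.3  0.1 -0.5] grip 0.504 0.0
  -> d [-0.12 -0.07  0.11] wz 0.0
```

View pics/w2.png

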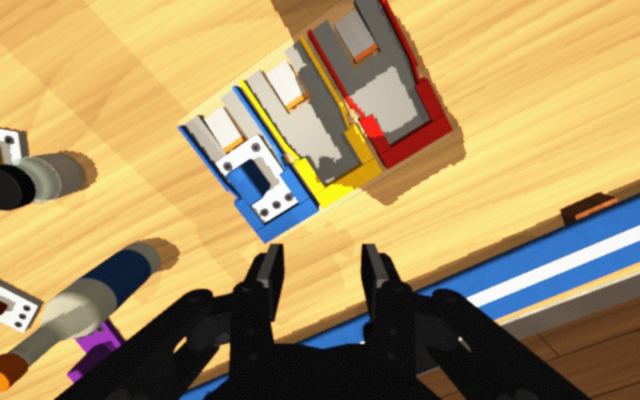

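The wrist view shows all three bays. The orange latch tips are at (236,145), (297,102) and (367,52), and the yellow stop is near (350,175) and the red one near (420,135). I'll measure the latch tips and the lip/stop inner corners.

Run:
```python
from h import *
W=load("w2")
m=mask(W,(8,190,120),(17,255,255),(180,0,420,200))
P=[]
for k in cv2.findContours(m,cv2.RETR_EXTERNAL,cv2.CHAIN_APPROX_NONE)[0]:
    if cv2.contourArea(k)<15: continue
    r=cv2.minAreaRect(k);w=plane(W,[r[0]],.027)[0];ks=k[:,0]
    pr=plane(W,ks,.0265)[:,:2]*1000;rr=cv2.minAreaRect(pr.astype(np.float32))
    print(np.round(r[0],1),cv2.contourArea(k),w.round(4),np.round(rr[1],1),round(rr[2],1));P.append(w[:2])
# coloured U tops at z=.0395
for n,lo,hi,b in [("yel",(22,150,60),(32,255,255),(240,20,400,220)),("red",(0,170,60),(6,255,255),(300,0,460,180)),("red2",(174,150,60),(180,255,255),(300,0,460,180)),("blu",(100,150,40),(125,255,255),(170,70,330,250))]:
    try:
        k=cont(mask(W,lo,hi,b));w=plane(W,k,.0395)[:,:2]*1000
        r=cv2.minAreaRect(w.astype(np.float32));print(n,cv2.contourArea(k),np.round(r[0],1),np.round(r[1],1),round(r[2],1),cv2.boundingRect(k.reshape(-1,1,2)))
    except ValueError: print(n,"none")
# blue plate holes -> and crop
c=cv2.resize(W["pixels"][0:250,170:470],(720,600),interpolation=cv2.INTER_CUBIC);cv2.imwrite("pics/c3.png",c)
```

```text
[365.5  52.8] 83.0 [0.5272 0.2625 0.027 ] [ 3.9 26.2] 6.0
yel 1528.0 [579.  145.4] [166.2  42.1] 19.5 (240, 80, 115, 128)
red 3218.5 [561.8 264.4] [162.   80.6] 6.5 (308, 0, 144, 168)
red2 0.0 [620.4 277.4] [0. 0.] 0.0 (415, 130, 1, 1)
blu 3401.0 [579.8  97.4] [159.7  81. ] 5.7 (179, 87, 139, 155)
```

View pics/c3.png

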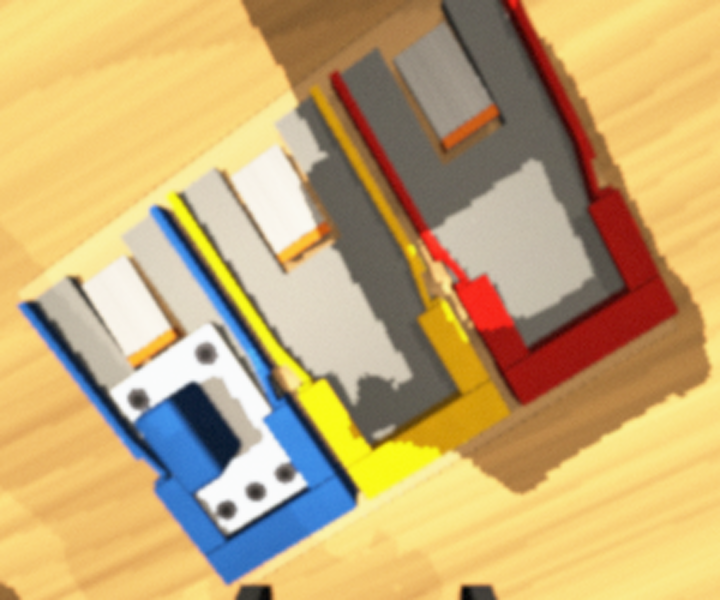

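Run:
```python
from h import *
W=load("w2");P=[]
hsv=cv2.cvtColor(W["pixels"],cv2.COLOR_BGR2HSV)
for (x,y) in [(366,53),(297,102),(234,145)]:
    print(hsv[y,x])
    m=mask(W,(7,190,110),(20,255,255),(x-18,y-14,x+18,y+14));k=cont(m);r=cv2.minAreaRect(k);w=plane(W,[r[0]],.0265)[0]
    rr=cv2.minAreaRect((plane(W,k,.0265)[:,:2]*1000).astype(np.float32));print(np.round(r[0],1),cv2.contourArea(k),w.round(4),np.round(rr[1],1),round(rr[2],1));P.append(w[:2])
P=np.array(P);d=P[0]-P[2];yaw=np.arctan2(-d[0],d[1]);print("pitch",np.linalg.norm(np.diff(P,axis=0),axis=1)*1e3,"yaw",np.degrees(yaw))
e=np.array([np.cos(yaw),np.sin(yaw)]);n=np.array([-e[1],e[0]])
print("homes from tips R,Y,B",(P+.041*e).round(4),"rack centre-ish")
# inner stop edges picked in the crop, z=.0395: left,right
for nme,a,b in [("Y",(370,449),(460,394)),("R",(524,351),(628,290)),("B",(229,536),(307,488))]:
    q=plane(W,np.array([a,b])/2.4+[170,0],.0395)[:,:2];mid=q.mean(0)
    print(nme,"stop edge",q.round(4).tolist(),"len",np.linalg.norm(q[1]-q[0]).round(4),"home",(mid-.053*e).round(4))
# blue plate white rectangle, plate top z=.032
k=cont(mask(W,(0,0,150),(180,60,255),(210,130,300,225)));print("bplate",[np.round(v,1) for v in cv2.minAreaRect((plane(W,k,.032)[:,:2]*1000).astype(np.float32))])
# predicted pixels of latch tip / stop for check
```

```text
[ 11 223 201]
[365.5  52.8] 83.0 [0.5271 0.2626 0.0265] [ 3.9 26.2] 6.0
[ 18 202 240]
[303.8  95.8] 15.5 [0.5355 0.186  0.0265] [3.7 6.1] 16.0
[ 20 204 247]
[234.8 144.3] 14.5 [0.5462 0.0918 0.0265] [ 2.8 26.3] 8.2
pitch [77.05836261 94.81187164] yaw 6.386288667615273
homes from tips R,Y,B [[0.5679 0.2672]
 [0.5762 0.1906]
 [0.587  0.0964]] rack centre-ish
Y stop edge [[0.6336, 0.1618], [0.6286, 0.211]] len 0.0494 home [0.5784 0.1805]
R stop edge [[0.6236, 0.2451], [0.6194, 0.2966]] len 0.0517 home [0.5688 0.265 ]
B stop edge [[0.6423, 0.0792], [0.6375, 0.1257]] len 0.0468 home [0.5872 0.0965]
bplate [array([580.2,  97.1]), array([120.5,  66.6]), np.float64(5.6)]
```

Rack yaw ≈ 6.2°. Tips and stops agree, with an R–B pitch of 171.5 mm. Homes: Y (0.578, 0.181), R (0.568, 0.266). Next I'll look at the yellow plate from above.

```bash
python3 -m crank '[{"dx":-0.09,"dy":-0.97,"dz":0.2,"wx":0,"wy":0,"wz":0,"claw":50},{"dx":-0.09,"dy":-0.97,"dz":0.2,"wx":0,"wy":0,"wz":0,"claw":50},{"dx":-0.09,"dy":-0.97,"dz":0.2,"wx":0,"wy":0,"wz":0,"claw":50},{"dx":-0.09,"dy":-0.97,"dz":0.2,"wx":0,"wy":0,"wz":0,"claw":50},{"dx":-0.09,"dy":-0.97,"dz":0.2,"wx":0,"wy":0,"wz":0,"claw":50},{"dx":-0.09,"dy":-0.97,"dz":0.2,"wx":0,"wy":0,"wz":0,"claw":50},{"dx":-0.09,"dy":-0.97,"dz":0.2,"wx":0,"wy":0,"wz":0,"claw":50}]' >/dev/null&& python3 -m crank '[{"dx":-0.09,"dy":-0.97,"dz":0.2,"wx":0,"wy":0,"wz":0,"claw":50},{"dx":-0.09,"dy":-0.97,"dz":0.2,"wx":0,"wy":0,"wz":0,"claw":50},{"dx":-0.09,"dy":-0.97,"dz":0.2,"wx":0,"wy":0,"wz":0,"claw":50},{"dx":-0.09,"dy":-0.97,"dz":0.2,"wx":0,"wy":0,"wz":0,"claw":50},{"dx":-0.09,"dy":-0.97,"dz":0.2,"wx":0,"wy":0,"wz":0,"claw":50},{"dx":-0.09,"dy":-0.97,"dz":0.2,"wx":0,"wy":0,"wz":0,"claw":50},{"dx":-0.09,"dy":-0.97,"dz":0.2,"wx":0,"wy":0,"wz":0,"claw":50}]'>/dev/null
python3 -m crank '[{"dx":0,"dy":0,"dz":0,"wx":0,"wy":0,"wz":0.9,"claw":50},{"dx":0,"dy":0,"dz":0,"wx":0,"wy":0,"wz":0.9,"claw":50},{"dx":0,"dy":0,"dz":0,"wx":0,"wy":0,"wz":0,"claw":50},{"dx":0,"dy":0,"dz":0,"wx":0,"wy":0,"wz":0,"claw":50}]'
python3 - <<'E'
from h import *
from rig import bot
go((.48,-.22,.2),143)
c=bot.capture("wrist");np.savez("pics/w3.npz",**c);cv2.imwrite("pics/w3.png",c["pixels"])
print(proj(c,[[.432,-.184,.06]]))
k=cont(mask(c,(20,150,60),(33,255,255),(180,0,460,240)))
w=plane(c,k,.06)[:,:2]*1000;print("grip blob",[np.round(v,1) for v in cv2.minAreaRect(w.astype(np.float32))])
k=cont(mask(c,(0,0,150),(180,60,255),(200,0,440,240)))
w=plane(c,k,.01)[:,:2]*1000;print("plate",[np.round(v,1) for v in cv2.minAreaRect(w.astype(np.float32))])
E
```

```text
t: 4.05
eef_pos: [0.4804, -0.218, 0.1997]
eef_rot: [0.988, 2.982, -0.0]
ft_force: [-0.3, -0.1, -0.1]
grip_width: 0.499
gripper_force: 0.0
t 4.05 pos [ 0.4804 -0.218   0.1997] yaw 143.34 tilt [-0.0004  0.0001] F [-0.3 -0.1 -0.1] grip 0.499 0.0
  -> d [-0.03 -0.06 -0.01] wz 0.06
[[321.13744113 137.37512416]]
grip blob [array([ 429.9, -182. ]), array([18.2, 37.4]), np.float64(52.4)]
plate [array([ 436.2, -187.6]), array([59.4, 89.1]), np.float64(52.7)]
```

View pics/w3.png

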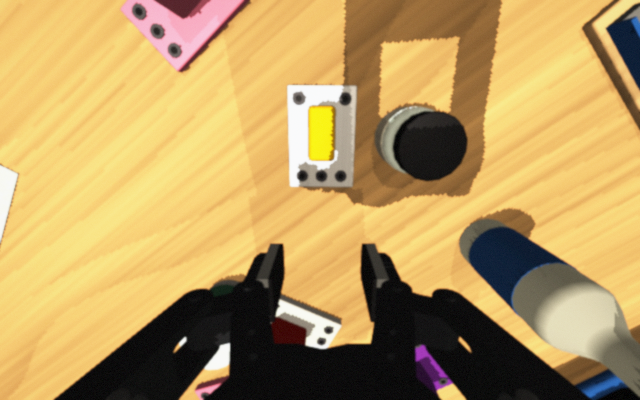

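The view shows the yellow plate at (321,136), measured at 59×89 mm, with the grip at (0.4299, −0.1823) and nose yaw −37.4°. The jar is on the +y tool side at (430,143). I'm grasping it now.

```bash
python3 -m crank '[{"dx":0.69,"dy":-0.03,"dz":0.1,"wx":0,"wy":0,"wz":0.13,"claw":42},{"dx":0.69,"dy":-0.03,"dz":0.1,"wx":0,"wy":0,"wz":0,"claw":42},{"dx":0.69,"dy":-0.03,"dz":0.1,"wx":0,"wy":0,"wz":0,"claw":42},{"dx":0,"dy":0,"dz":0.6,"wx":0,"wy":0,"wz":0,"claw":42},{"dx":0,"dy":0,"dz":0,"wx":0,"wy":0,"wz":0,"claw":42},{"dx":0,"dy":0,"dz":0,"wx":0,"wy":0,"wz":0,"claw":42}]' >/dev/null
python3 - <<'E'
from h import *
go((.4299,-.1823,.096),142.6)
E
```

```text
t 4.7 pos [ 0.4293 -0.183   0.1726] yaw 142.49 tilt [ 0.0005 -0.0001] F [ 0.1 -0.1  0.4] grip 0.419 0.0
  -> d [-0.    0.03  2.55] wz -0.02
```

```bash
python3 -m crank '[{"dx":0,"dy":0.03,"dz":0.65,"wx":0,"wy":0,"wz":0,"claw":42},{"dx":0,"dy":0,"dz":0.65,"wx":0,"wy":0,"wz":0,"claw":42},{"dx":0,"dy":0,"dz":0.65,"wx":0,"wy":0,"wz":0,"claw":42},{"dx":0,"dy":0,"dz":0.6,"wx":0,"wy":0,"wz":0,"claw":42},{"dx":0,"dy":0,"dz":0,"wx":0,"wy":0,"wz":0,"claw":42},{"dx":0,"dy":0,"dz":0,"wx":0,"wy":0,"wz":0,"claw":0},{"dx":0,"dy":0,"dz":0,"wx":0,"wy":0,"wz":0,"claw":0},{"dx":0,"dy":0,"dz":0,"wx":0,"wy":0,"wz":0,"claw":0}]' 60
python3 -m crank '[{"dx":0,"dy":0,"dz":0,"wx":0,"wy":0,"wz":0,"claw":0},{"dx":0,"dy":0,"dz":-0.5,"wx":0,"wy":0,"wz":0,"claw":0},{"dx":0,"dy":0,"dz":0,"wx":0,"wy":0,"wz":0,"claw":0}]' 60
python3 - <<'E'
from h import *
go((.43,-.183,.27),142.6)
E
```

```text
t: 5.5
eef_pos: [0.4305, -0.1829, 0.0971]
eef_rot: [1.011, 2.972, -0.001]
ft_force: [0.4, 0.1, -0.3]
grip_width: 0.226
gripper_force: 60.2
t: 5.8
eef_pos: [0.4307, -0.1831, 0.1127]
eef_rot: [1.011, 2.971, -0.001]
ft_force: [0.4, 0.8, -2.9]
grip_width: 0.225
gripper_force: 59.9
t 5.8 pos [ 0.4307 -0.1831  0.1127] yaw 142.43 tilt [-0.0035  0.0003] F [ 0.4  0.8 -2.9] grip 0.225 59.9
  -> d [ 0.   -0.01 -5.24] wz -0.03
```

Held, with a 2.9 N load. Lift, carry to above the yellow mouth and turn.

```bash
python3 -m crank '[{"dx":0,"dy":0,"dz":-0.9,"wx":0,"wy":0,"wz":0,"claw":0},{"dx":0,"dy":0,"dz":-0.9,"wx":0,"wy":0,"wz":0,"claw":0},{"dx":0,"dy":0,"dz":-0.9,"wx":0,"wy":0,"wz":0,"claw":0},{"dx":0,"dy":0,"dz":-0.9,"wx":0,"wy":0,"wz":0,"claw":0},{"dx":0.41,"dy":0.94,"dz":0,"wx":0,"wy":0,"wz":0,"claw":0},{"dx":0.41,"dy":0.94,"dz":0,"wx":0,"wy":0,"wz":0,"claw":0},{"dx":0.41,"dy":0.94,"dz":0,"wx":0,"wy":0,"wz":0,"claw":0},{"dx":0.41,"dy":0.94,"dz":0,"wx":0,"wy":0,"wz":0,"claw":0}]' 60 >/dev/null
python3 -m crank '[{"dx":0.41,"dy":0.94,"dz":0,"wx":0,"wy":0,"wz":0,"claw":0},{"dx":0.41,"dy":0.94,"dz":0,"wx":0,"wy":0,"wz":0,"claw":0},{"dx":0.41,"dy":0.94,"dz":0,"wx":0,"wy":0,"wz":0,"claw":0},{"dx":0.41,"dy":0.94,"dz":0,"wx":0,"wy":0,"wz":0,"claw":0},{"dx":0.41,"dy":0.94,"dz":0,"wx":0,"wy":0,"wz":0,"claw":0},{"dx":0.41,"dy":0.94,"dz":0,"wx":0,"wy":0,"wz":0,"claw":0},{"dx":0.41,"dy":0.94,"dz":0,"wx":0,"wy":0,"wz":0,"claw":0},{"dx":0.41,"dy":0.94,"dz":0,"wx":0,"wy":0,"wz":0,"claw":0}]' >/dev/null
python3 -m crank '[{"dx":0,"dy":0,"dz":0,"wx":0,"wy":0,"wz":-0.95,"claw":0},{"dx":0,"dy":0,"dz":0,"wx":0,"wy":0,"wz":-0.95,"claw":0},{"dx":0,"dy":0,"dz":0,"wx":0,"wy":0,"wz":-0.95,"claw":0},{"dx":0,"dy":0,"dz":0,"wx":0,"wy":0,"wz":-0.95,"claw":0},{"dx":0,"dy":0,"dz":0,"wx":0,"wy":0,"wz":-0.95,"claw":0},{"dx":0,"dy":0,"dz":0,"wx":0,"wy":0,"wz":-0.95,"claw":0},{"dx":0,"dy":0,"dz":0,"wx":0,"wy":0,"wz":-0.95,"claw":0},{"dx":0,"dy":0,"dz":0,"wx":0,"wy":0,"wz":-0.95,"claw":0}]' >/dev/null
python3 -m crank '[{"dx":0,"dy":0,"dz":0,"wx":0,"wy":0,"wz":0,"claw":0},{"dx":0,"dy":0,"dz":0,"wx":0,"wy":0,"wz":0,"claw":0}]'>/dev/null
python3 - <<'E'
from h import *
from rig import bot
go((.5221,.1753,.119),186.2)
c=bot.capture("scene");d=bot.capture("side");np.savez("pics/s1.npz",**c);np.savez("pics/d1.npz",**d)
w=bot.capture("wrist");np.savez("pics/w4.npz",**w)
a=cv2.resize(c["pixels"][110:250,320:480],(560,490),interpolation=2);cv2.imwrite("pics/w4.png",cv2.resize(w["pixels"],(640,400)))
E
```

```text
t 8.4 pos [0.5189 0.1756 0.2184] yaw -174.14 tilt [ 0.0008 -0.0001] F [-0.  -0.2 -3.2] grip 0.228 60.4
  -> d [-0.11 -0.02  3.31] wz -0.06
```

View pics/w4.png

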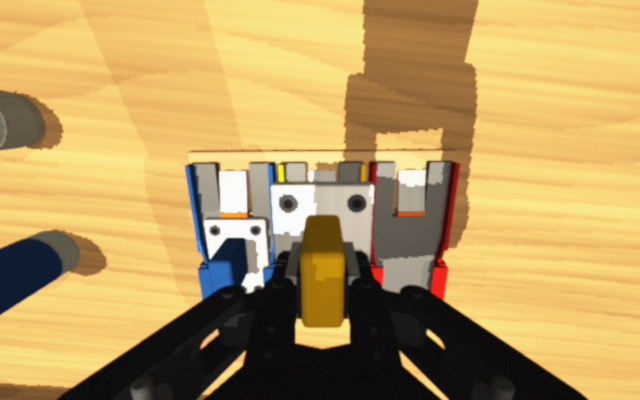

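The held plate is square over the yellow bay: plate centre column 323, outer walls at 189 and 456 (mid 322.5), board edge level at row 151. Lowering it onto the latch.

```bash
python3 -m crank '[{"dx":-0.1,"dy":-0.02,"dz":0.6,"wx":0,"wy":0,"wz":-0.06,"claw":0},{"dx":0,"dy":0,"dz":0.6,"wx":0,"wy":0,"wz":0,"claw":0},{"dx":0,"dy":0,"dz":0.6,"wx":0,"wy":0,"wz":0,"claw":0},{"dx":0,"dy":0,"dz":0.6,"wx":0,"wy":0,"wz":0,"claw":0},{"dx":0,"dy":0,"dz":0.5,"wx":0,"wy":0,"wz":0,"claw":0},{"dx":0,"dy":0,"dz":0.2,"wx":0,"wy":0,"wz":0,"claw":0},{"dx":0,"dy":0,"dz":0.2,"wx":0,"wy":0,"wz":0,"claw":0},{"dx":0,"dy":0,"dz":0,"wx":0,"wy":0,"wz":0,"claw":0}]' 80
python3 -m crank '[{"dx":0,"dy":0,"dz":0,"wx":0,"wy":0,"wz":0,"claw":0},{"dx":0,"dy":0,"dz":0,"wx":0,"wy":0,"wz":0,"claw":0}]' >/dev/null
python3 - <<'E'
from h import *
go((.5221,.1753,.1185),186.1)
E
```

```text
t: 9.35
eef_pos: [0.5227, 0.1755, 0.1206]
eef_rot: [-0.173, 3.136, 0.0]
ft_force: [-2.9, -0.6, 3.0]
grip_width: 0.226
gripper_force: 81.2
t 9.55 pos [0.5228 0.1755 0.1212] yaw -173.69 tilt [-0.0017  0.0001] F [-1.3 -0.   2. ] grip 0.218 81.2
  -> d [ 0.02 -0.01  0.09] wz 0.04
```

```bash
python3 -m crank '[{"dx":0,"dy":0,"dz":0.08,"wx":0,"wy":0,"wz":0,"claw":0},{"dx":0,"dy":0,"dz":0,"wx":0,"wy":0,"wz":0,"claw":0},{"dx":0,"dy":0,"dz":0,"wx":0,"wy":0,"wz":0,"claw":0}]'
python3 - <<'E'
from h import *
go((.5778,.1813,.1185),186.1)
E
```

```text
t: 9.85
eef_pos: [0.5233, 0.1757, 0.1192]
eef_rot: [-0.173, 3.134, 0.001]
ft_force: [-1.5, 0.2, 5.8]
grip_width: 0.225
gripper_force: 81.5
t 9.85 pos [0.5233 0.1757 0.1192] yaw -173.69 tilt [-0.003   0.0003] F [-1.5  0.2  5.8] grip 0.225 81.5
  -> d [-1.83 -0.01  0.03] wz 0.04
```

```bash
python3 -m crank '[{"dx":-0.2,"dy":0,"dz":0.01,"wx":0,"wy":0,"wz":0,"claw":0},{"dx":-0.2,"dy":0,"dz":0,"wx":0,"wy":0,"wz":0,"claw":0},{"dx":-0.2,"dy":0,"dz":0,"wx":0,"wy":0,"wz":0,"claw":0},{"dx":-0.2,"dy":0,"dz":0,"wx":0,"wy":0,"wz":0,"claw":0},{"dx":0,"dy":0,"dz":0,"wx":0,"wy":0,"wz":0,"claw":0}]'
python3 - <<'E'
from h import *
go((.5778,.1813,.1185),186.1)
E
```

```text
t: 10.35
eef_pos: [0.5479, 0.1784, 0.1192]
eef_rot: [-0.173, 3.133, 0.001]
ft_force: [0.5, 0.6, 5.5]
grip_width: 0.217
gripper_force: 81.9
t 10.35 pos [0.5479 0.1784 0.1192] yaw -173.69 tilt [-0.0042  0.0004] F [0.5 0.6 5.5] grip 0.217 81.9
  -> d [-1.   -0.01  0.03] wz 0.04
```

```bash
python3 -m crank '[{"dx":-0.2,"dy":0,"dz":0,"wx":0,"wy":0,"wz":0,"claw":0},{"dx":-0.2,"dy":0,"dz":0,"wx":0,"wy":0,"wz":0,"claw":0},{"dx":-0.2,"dy":0,"dz":0,"wx":0,"wy":0,"wz":0,"claw":0},{"dx":-0.2,"dy":0,"dz":0,"wx":0,"wy":0,"wz":0,"claw":0},{"dx":0,"dy":0,"dz":0,"wx":0,"wy":0,"wz":0,"claw":0}]'
python3 -m crank '[{"dx":-0.1,"dy":0,"dz":0,"wx":0,"wy":0,"wz":0,"claw":0},{"dx":-0.1,"dy":0,"dz":0,"wx":0,"wy":0,"wz":0,"claw":0},{"dx":0,"dy":0,"dz":0,"wx":0,"wy":0,"wz":0,"claw":0}]'
python3 - <<'E'
from h import *
go((.5778,.1813,.1185),186.1)
E
```

```text
t: 10.85
eef_pos: [0.5717, 0.1811, 0.1192]
eef_rot: [-0.173, 3.133, 0.001]
ft_force: [0.8, 0.9, 5.8]
grip_width: 0.22
gripper_force: 81.8
t: 11.15
eef_pos: [0.5773, 0.1816, 0.1192]
eef_rot: [-0.173, 3.133, 0.001]
ft_force: [-0.1, 0.1, 6.3]
grip_width: 0.223
gripper_force: 82.0
t 11.15 pos [0.5773 0.1816 0.1192] yaw -173.69 tilt [-0.0035  0.0003] F [-0.1  0.1  6.3] grip 0.223 82.0
  -> d [-0.01 -0.01  0.02] wz 0.04
```

```bash
python3 -m crank '[{"dx":-0.08,"dy":0,"dz":0,"wx":0,"wy":0,"wz":0,"claw":0},{"dx":-0.05,"dy":0,"dz":0,"wx":0,"wy":0,"wz":0,"claw":0},{"dx":0,"dy":0,"dz":0,"wx":0,"wy":0,"wz":0,"claw":0}]'
```

```text
t: 11.45
eef_pos: [0.5806, 0.182, 0.1191]
eef_rot: [-0.173, 3.135, 0.0]
ft_force: [-3.3, -0.9, 8.5]
grip_width: 0.221
gripper_force: 82.0
```

```bash
python3 -m crank '[{"dx":-0.05,"dy":0,"dz":0,"wx":0,"wy":0,"wz":0,"claw":0},{"dx":0,"dy":0,"dz":0,"wx":0,"wy":0,"wz":0,"claw":0},{"dx":0,"dy":0,"dz":0,"wx":0,"wy":0,"wz":0,"claw":0}]'
python3 - <<'E'
from h import *
from rig import bot
w=bot.capture("wrist");np.savez("pics/w5.npz",**w)
cv2.imwrite("pics/w5.png",cv2.resize(w["pixels"][80:330,180:480],(720,600),interpolation=cv2.INTER_CUBIC))
E
```

```text
t: 11.75
eef_pos: [0.5808, 0.1821, 0.1191]
eef_rot: [0.173, -3.135, 0.0]
ft_force: [-10.4, -1.1, 11.9]
grip_width: 0.223
gripper_force: 82.8
```

View pics/w5.png

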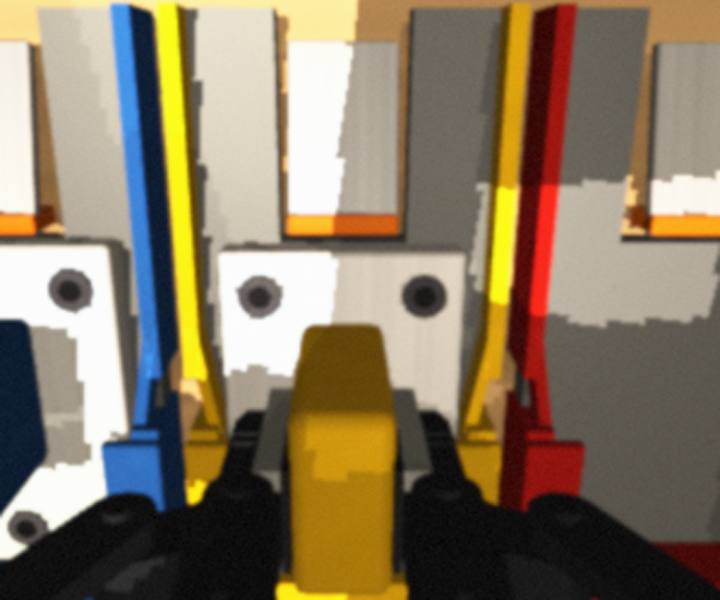

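The plate is against the stop (10 N) and the orange latch tip at (342,225) is up behind its tail, level with the others. Release, rise and go over to the red plate, passing above the bottle.

```bash
python3 -m crank '[{"dx":0.03,"dy":0,"dz":-0.05,"wx":0,"wy":0,"wz":0,"claw":0},{"dx":0,"dy":0,"dz":0,"wx":0,"wy":0,"wz":0,"claw":42},{"dx":0,"dy":0,"dz":0,"wx":0,"wy":0,"wz":0,"claw":42},{"dx":0,"dy":0,"dz":0,"wx":0,"wy":0,"wz":0,"claw":42},{"dx":0,"dy":0,"dz":-0.4,"wx":0,"wy":0,"wz":0,"claw":42},{"dx":0,"dy":0,"dz":-0.6,"wx":0,"wy":0,"wz":0,"claw":42},{"dx":0,"dy":0,"dz":-0.9,"wx":0,"wy":0,"wz":0,"claw":42},{"dx":0,"dy":0,"dz":-1,"wx":0,"wy":0,"wz":0,"claw":42}]'
python3 -m crank '[{"dx":0,"dy":0,"dz":-1,"wx":0,"wy":0,"wz":0,"claw":42},{"dx":0,"dy":0,"dz":-1,"wx":0,"wy":0,"wz":0,"claw":42},{"dx":0,"dy":0,"dz":-1,"wx":0,"wy":0,"wz":0,"claw":42},{"dx":0,"dy":0,"dz":-0.8,"wx":0,"wy":0,"wz":0,"claw":42},{"dx":0,"dy":-0.98,"dz":0,"wx":0,"wy":0,"wz":0,"claw":42},{"dx":0,"dy":-0.98,"dz":0,"wx":0,"wy":0,"wz":0,"claw":42}]'
python3 - <<'E'
from h import *
from rig import bot
go((.636,-.316,.32),207)
w=bot.capture("wrist");cv2.imwrite("pics/w6.png",w["pixels"])
c=bot.capture("scene");np.savez("pics/s2.npz",**c)
d=bot.capture("side");D0,S0=load("side0"),load("scene0")
# bottle top from two views (orange cap)
for n,a,b in (("cap0",S0,D0),("cap1",c,d)):
    u=[]
    for q,bx in ((a,(325,195,362,215)),(b,(335,158,360,180))):
        k=cont(mask(q,(5,150,80),(18,255,255),bx));u.append(k.mean(0))
    print(n,np.round(u,1).tolist(),tri(a,u[0],b,u[1])[0].round(3))
E
```

```text
t: 12.6
eef_pos: [0.58, 0.1818, 0.2067]
eef_rot: [0.173, -3.136, 0.0]
ft_force: [1.0, 0.9, 0.2]
grip_width: 0.419
gripper_force: 0.0
t: 13.2
eef_pos: [0.5873, 0.1233, 0.3227]
eef_rot: [-0.176, 3.132, 0.0]
ft_force: [0.2, 0.1, -1.0]
grip_width: 0.421
gripper_force: 0.0
t 13.2 pos [0.5873 0.1233 0.3227] yaw -173.58 tilt [-0.0042 -0.0002] F [ 0.2  0.1 -1. ] grip 0.421 0.0
  -> d [  0.02 -14.73   0.09] wz -3.59
cap0 [[344.6, 203.7], [349.8, 164.4]] [ 0.629 -0.122  0.194]
cap1 [[344.5, 203.8], [350.6, 164.7]] [ 0.63  -0.123  0.194]
```

```bash
python3 -m crank '[{"dx":0,"dy":-0.98,"dz":0,"wx":0,"wy":0,"wz":0,"claw":42},{"dx":0,"dy":-0.98,"dz":0,"wx":0,"wy":0,"wz":0,"claw":42},{"dx":0,"dy":-0.98,"dz":0,"wx":0,"wy":0,"wz":0,"claw":42},{"dx":0,"dy":-0.98,"dz":0,"wx":0,"wy":0,"wz":0,"claw":42},{"dx":0,"dy":-0.98,"dz":0,"wx":0,"wy":0,"wz":0,"claw":42},{"dx":0,"dy":-0.98,"dz":0,"wx":0,"wy":0,"wz":0,"claw":42},{"dx":0,"dy":-0.98,"dz":0,"wx":0,"wy":0,"wz":0,"claw":42},{"dx":0,"dy":-0.98,"dz":0,"wx":0,"wy":0,"wz":0,"claw":42}]' >/dev/null
python3 -m crank '[{"dx":0,"dy":-0.98,"dz":0,"wx":0,"wy":0,"wz":0,"claw":42},{"dx":0,"dy":-0.98,"dz":0,"wx":0,"wy":0,"wz":0,"claw":42},{"dx":0,"dy":-0.98,"dz":0,"wx":0,"wy":0,"wz":0,"claw":42},{"dx":0,"dy":-0.98,"dz":0,"wx":0,"wy":0,"wz":0,"claw":42},{"dx":0,"dy":-0.98,"dz":0,"wx":0,"wy":0,"wz":0,"claw":42},{"dx":0,"dy":-0.9,"dz":0,"wx":0,"wy":0,"wz":0,"claw":42}]' >/dev/null
python3 -m crank '[{"dx":0,"dy":0,"dz":0.9,"wx":0,"wy":0,"wz":-0.9,"claw":42},{"dx":0,"dy":0,"dz":0.9,"wx":0,"wy":0,"wz":-0.9,"claw":42},{"dx":0,"dy":0,"dz":0.9,"wx":0,"wy":0,"wz":-0.9,"claw":42},{"dx":0,"dy":0,"dz":0.9,"wx":0,"wy":0,"wz":-0.9,"claw":42},{"dx":0,"dy":0,"dz":0,"wx":0,"wy":0,"wz":0,"claw":42},{"dx":0,"dy":0,"dz":0,"wx":0,"wy":0,"wz":0,"claw":42}]'
python3 - <<'E'
from h import *
from rig import bot
go((.636,-.316,.2),207)
c=bot.capture("wrist");np.savez("pics/w7.npz",**c);cv2.imwrite("pics/w7.png",c["pixels"])
k=cont(mask(c,(0,150,50),(7,255,255),(180,0,460,250)))
w=plane(c,k,.06)[:,:2]*1000;print("grip blob",cv2.contourArea(k),k.mean(0),[np.round(v,1) for v in cv2.minAreaRect(w.astype(np.float32))])
k=cont(mask(c,(0,0,140),(180,60,255),(200,60,440,250)))
w=plane(c,k,.01)[:,:2]*1000;print("plate",k.mean(0),[np.round(v,1) for v in cv2.minAreaRect(w.astype(np.float32))])
E
```

```text
t: 15.35
eef_pos: [0.6321, -0.2826, 0.2118]
eef_rot: [0.73, -3.055, -0.001]
ft_force: [-0.3, 0.7, 0.2]
grip_width: 0.422
gripper_force: 0.0
t 15.35 pos [ 0.6321 -0.2826  0.2118] yaw -153.13 tilt [0.0003 0.0009] F [-0.3  0.7  0.2] grip 0.422 0.0
  -> d [ 0.39 -1.05  0.39] wz -0.02
grip blob 1345.5 [284.30612245 118.01360544] [array([ 580.3, -340.7]), array([38.2, 21. ]), np.float64(26.5)]
plate [289.95652174 122.5931677 ] [array([ 588.6, -339.1]), array([89.6, 60.1]), np.float64(26.8)]
```

View pics/w7.png

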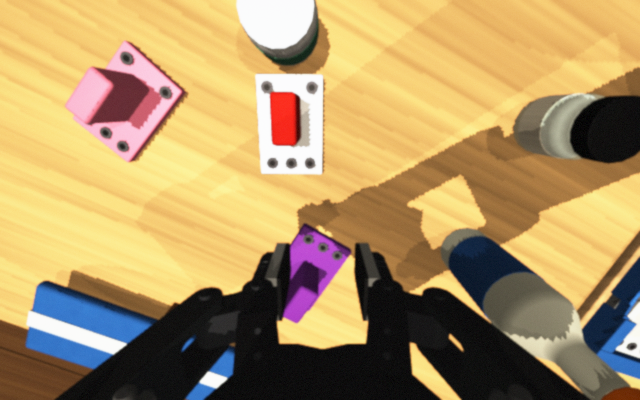

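The view shows the red plate at (291,123), measured at 90×60 mm, yaw 26.8°, grip at (0.581, −0.342). The tin is behind its tail at (278,30), with purple at (315,275) and pink at (125,100) as look-alikes. Move over it and grasp.

```bash
python3 -m crank '[{"dx":0.8,"dy":-0.34,"dz":0.3,"wx":0,"wy":0,"wz":0,"claw":42},{"dx":0.8,"dy":-0.33,"dz":0.3,"wx":0,"wy":0,"wz":0,"claw":42},{"dx":0.8,"dy":-0.33,"dz":0.3,"wx":0,"wy":0,"wz":0,"claw":42},{"dx":0,"dy":0,"dz":0.3,"wx":0,"wy":0,"wz":0,"claw":42},{"dx":0,"dy":0,"dz":0,"wx":0,"wy":0,"wz":0,"claw":42},{"dx":0,"dy":0,"dz":0,"wx":0,"wy":0,"wz":0,"claw":42}]' >/dev/null
python3 - <<'E'
from h import *
go((.5812,-.342,.096),206.8)
E
```

```text
t 16.0 pos [ 0.5822 -0.3424  0.1772] yaw -153.05 tilt [-0.0012 -0.0015] F [0.4 0.3 0.2] grip 0.418 0.0
  -> d [0.03 0.03 2.71] wz 0.03
```

```bash
python3 -m crank '[{"dx":0.03,"dy":0.03,"dz":0.68,"wx":0,"wy":0,"wz":0,"claw":42},{"dx":0,"dy":0,"dz":0.68,"wx":0,"wy":0,"wz":0,"claw":42},{"dx":0,"dy":0,"dz":0.68,"wx":0,"wy":0,"wz":0,"claw":42},{"dx":0,"dy":0,"dz":0.66,"wx":0,"wy":0,"wz":0,"claw":42},{"dx":0,"dy":0,"dz":0,"wx":0,"wy":0,"wz":0,"claw":42},{"dx":0,"dy":0,"dz":0,"wx":0,"wy":0,"wz":0,"claw":0},{"dx":0,"dy":0,"dz":0,"wx":0,"wy":0,"wz":0,"claw":0},{"dx":0,"dy":0,"dz":0,"wx":0,"wy":0,"wz":0,"claw":0}]' 80
python3 -m crank '[{"dx":0,"dy":0,"dz":0,"wx":0,"wy":0,"wz":0,"claw":0},{"dx":0,"dy":0,"dz":-0.5,"wx":0,"wy":0,"wz":0,"claw":0},{"dx":0,"dy":0,"dz":0,"wx":0,"wy":0,"wz":0,"claw":0}]'
python3 - <<'E'
from h import *
go((.5127,.2602,.4),186.2)
E
```

```text
t: 16.8
eef_pos: [0.5808, -0.3424, 0.0962]
eef_rot: [-0.732, 3.054, -0.002]
ft_force: [0.2, -0.1, -0.7]
grip_width: 0.223
gripper_force: 78.9
t: 17.1
eef_pos: [0.581, -0.3431, 0.1126]
eef_rot: [-0.731, 3.053, -0.005]
ft_force: [1.0, -0.3, -2.3]
grip_width: 0.225
gripper_force: 78.9
t 17.1 pos [ 0.581  -0.3431  0.1126] yaw -153.06 tilt [-0.0016 -0.0037] F [ 1.  -0.3 -2.3] grip 0.225 78.9
  -> d [-7.1  18.92 -9.64] wz 3.62
```

Held. Lift well above the bottle and carry across to the red bay.

```bash
python3 -m crank '[{"dx":0,"dy":0,"dz":-0.9,"wx":0,"wy":0,"wz":0,"claw":0},{"dx":0,"dy":0,"dz":-0.9,"wx":0,"wy":0,"wz":0,"claw":0},{"dx":0,"dy":0,"dz":-0.9,"wx":0,"wy":0,"wz":0,"claw":0},{"dx":0,"dy":0,"dz":-0.9,"wx":0,"wy":0,"wz":0,"claw":0},{"dx":0,"dy":0,"dz":-0.9,"wx":0,"wy":0,"wz":0,"claw":0},{"dx":0,"dy":0,"dz":-0.9,"wx":0,"wy":0,"wz":0,"claw":0},{"dx":0,"dy":0,"dz":-0.9,"wx":0,"wy":0,"wz":0,"claw":0},{"dx":0,"dy":0,"dz":-0.9,"wx":0,"wy":0,"wz":0,"claw":0}]'
python3 -m crank '[{"dx":-0.35,"dy":0.94,"dz":0,"wx":0,"wy":0,"wz":0,"claw":0},{"dx":-0.35,"dy":0.94,"dz":0,"wx":0,"wy":0,"wz":0,"claw":0},{"dx":-0.35,"dy":0.94,"dz":0,"wx":0,"wy":0,"wz":0,"claw":0},{"dx":-0.35,"dy":0.94,"dz":0,"wx":0,"wy":0,"wz":0,"claw":0},{"dx":-0.35,"dy":0.94,"dz":0,"wx":0,"wy":0,"wz":0,"claw":0},{"dx":-0.35,"dy":0.94,"dz":0,"wx":0,"wy":0,"wz":0,"claw":0},{"dx":-0.35,"dy":0.94,"dz":0,"wx":0,"wy":0,"wz":0,"claw":0},{"dx":-0.35,"dy":0.94,"dz":0,"wx":0,"wy":0,"wz":0,"claw":0}]'
python3 -m crank '[{"dx":-0.35,"dy":0.94,"dz":0,"wx":0,"wy":0,"wz":0,"claw":0},{"dx":-0.35,"dy":0.94,"dz":0,"wx":0,"wy":0,"wz":0,"claw":0},{"dx":-0.35,"dy":0.94,"dz":0,"wx":0,"wy":0,"wz":0,"claw":0},{"dx":-0.35,"dy":0.94,"dz":0,"wx":0,"wy":0,"wz":0,"claw":0},{"dx":-0.35,"dy":0.94,"dz":0,"wx":0,"wy":0,"wz":0,"claw":0},{"dx":-0.35,"dy":0.94,"dz":0,"wx":0,"wy":0,"wz":0,"claw":0},{"dx":-0.35,"dy":0.94,"dz":0,"wx":0,"wy":0,"wz":0,"claw":0},{"dx":-0.35,"dy":0.94,"dz":0,"wx":0,"wy":0,"wz":0,"claw":0}]' >/dev/null
python3 -m crank '[{"dx":-0.35,"dy":0.94,"dz":0,"wx":0,"wy":0,"wz":0,"claw":0},{"dx":-0.35,"dy":0.94,"dz":0,"wx":0,"wy":0,"wz":0,"claw":0},{"dx":-0.35,"dy":0.94,"dz":0,"wx":0,"wy":0,"wz":0,"claw":0},{"dx":-0.35,"dy":0.94,"dz":0,"wx":0,"wy":0,"wz":0,"claw":0},{"dx":0,"dy":0,"dz":0,"wx":0,"wy":0,"wz":0.9,"claw":0},{"dx":0,"dy":0,"dz":0,"wx":0,"wy":0,"wz":0.9,"claw":0},{"dx":0,"dy":0,"dz":0,"wx":0,"wy":0,"wz":0.9,"claw":0},{"dx":0,"dy":0,"dz":0,"wx":0,"wy":0,"wz":0.9,"claw":0}]' >/dev/null
python3 -m crank '[{"dx":0,"dy":0,"dz":0.9,"wx":0,"wy":0,"wz":0,"claw":0},{"dx":0,"dy":0,"dz":0.9,"wx":0,"wy":0,"wz":0,"claw":0},{"dx":0,"dy":0,"dz":0.9,"wx":0,"wy":0,"wz":0,"claw":0},{"dx":0,"dy":0,"dz":0,"wx":0,"wy":0,"wz":0,"claw":0},{"dx":0,"dy":0,"dz":0,"wx":0,"wy":0,"wz":0,"claw":0}]' >/dev/null
python3 - <<'E'
from h import *
go((.5147,.2606,.119),186.1)
E
```

```text
t: 17.9
eef_pos: [0.5797, -0.3422, 0.327]
eef_rot: [0.731, -3.055, 0.0]
ft_force: [1.1, -0.0, -3.7]
grip_width: 0.225
gripper_force: 78.7
t: 18.7
eef_pos: [0.5521, -0.102, 0.3259]
eef_rot: [-0.731, 3.055, -0.0]
ft_force: [0.4, -0.9, -3.1]
grip_width: 0.227
gripper_force: 79.3
t 20.8 pos [0.5115 0.2555 0.2449] yaw -173.69 tilt [ 0.0007 -0.0002] F [ 0.2 -0.6 -2.5] grip 0.225 79.4
  -> d [-0.13  0.16  4.2 ] wz 0.04
```

```bash
python3 -m crank '[{"dx":-0.13,"dy":0.16,"dz":0.7,"wx":0,"wy":0,"wz":0,"claw":0},{"dx":0,"dy":0,"dz":0.7,"wx":0,"wy":0,"wz":0,"claw":0},{"dx":0,"dy":0,"dz":0.7,"wx":0,"wy":0,"wz":0,"claw":0},{"dx":0,"dy":0,"dz":0.7,"wx":0,"wy":0,"wz":0,"claw":0},{"dx":0,"dy":0,"dz":0.5,"wx":0,"wy":0,"wz":0,"claw":0},{"dx":0,"dy":0,"dz":0,"wx":0,"wy":0,"wz":0,"claw":0},{"dx":0,"dy":0,"dz":0,"wx":0,"wy":0,"wz":0,"claw":0}]'
python3 - <<'E'
from h import *
from rig import bot
go((.5147,.2606,.119),186.1)
c=bot.capture("wrist")
k=cont(mask(c,(0,0,100),(180,70,255),(260,90,385,230)))
print(cv2.boundingRect(k.reshape(-1,1,2)))
e=np.array([.9942,.1071]);n=np.array([-.1071,.9942]);H=np.array([.5705,.2668])
for l in(-36,36):
    p=H-.07*e+n*l/1000;print("pred wall px",l,proj(c,[[*p,.032]]).round(1))
h=c["pixels"][150:152].mean(0)
hsv=cv2.cvtColor(c["pixels"],cv2.COLOR_BGR2HSV)
for r in (130,150,170): 
    row=hsv[r];x=np.where(((row[:,0]<7)|(row[:,0]>174))&(row[:,1]>150)&(row[:,2]>50))[0];print(r,"red cols",x.tolist())
    x=np.where((row[:,1]<60)&(row[:,2]>60))[0];x=x[(x>240)&(x<410)];print("  grey cols",x.min() if len(x) else None,x.max() if len(x) else None)
E
```

```text
t: 21.5
eef_pos: [0.5159, 0.2611, 0.1472]
eef_rot: [-0.173, 3.135, 0.001]
ft_force: [0.6, 0.7, -3.2]
grip_width: 0.225
gripper_force: 79.5
t 21.5 pos [0.5159 0.2611 0.1472] yaw -173.69 tilt [-0.0018  0.0004] F [ 0.6  0.7 -3.2] grip 0.225 79.5
  -> d [ 0.04 -0.01  0.94] wz 0.04
(271, 172, 104, 58)
pred wall px -36 [[270.9 206.7]]
pred wall px 36 [[375.3 206.8]]
130 red cols []
  grey cols None None
150 red cols []
  grey cols None None
170 red cols []
  grey cols None None
```

```bash
python3 -m crank '[{"dx":0.03,"dy":0,"dz":0.4,"wx":0,"wy":0,"wz":0,"claw":0},{"dx":0,"dy":0,"dz":0.3,"wx":0,"wy":0,"wz":0,"claw":0},{"dx":0,"dy":0,"dz":0.2,"wx":0,"wy":0,"wz":0,"claw":0},{"dx":0,"dy":0,"dz":0.05,"wx":0,"wy":0,"wz":0,"claw":0},{"dx":0,"dy":0,"dz":0,"wx":0,"wy":0,"wz":0,"claw":0},{"dx":0,"dy":0,"dz":0,"wx":0,"wy":0,"wz":0,"claw":0}]'
python3 - <<'E'
from h import *
go((.5705,.2668,.1185),186.1)
E
```

```text
t: 22.15
eef_pos: [0.5148, 0.2609, 0.1182]
eef_rot: [-0.173, 3.135, 0.0]
ft_force: [-0.7, -0.7, 3.9]
grip_width: 0.225
gripper_force: 80.5
t 22.15 pos [0.5148 0.2609 0.1182] yaw -173.68 tilt [-0.0015  0.0001] F [-0.7 -0.7  3.9] grip 0.225 80.5
  -> d [-1.87 -0.01 -0.01] wz 0.04
```

```bash
python3 -m crank '[{"dx":-0.2,"dy":0,"dz":0.02,"wx":0,"wy":0,"wz":0,"claw":0},{"dx":-0.2,"dy":0,"dz":0,"wx":0,"wy":0,"wz":0,"claw":0},{"dx":-0.2,"dy":0,"dz":0,"wx":0,"wy":0,"wz":0,"claw":0},{"dx":-0.2,"dy":0,"dz":0,"wx":0,"wy":0,"wz":0,"claw":0},{"dx":0,"dy":0,"dz":0,"wx":0,"wy":0,"wz":0,"claw":0}]'
python3 - <<'E'
from h import *
go((.5705,.2668,.1185),186.1)
E
```

```text
t: 22.65
eef_pos: [0.5392, 0.2639, 0.1182]
eef_rot: [-0.173, 3.135, 0.002]
ft_force: [0.7, 0.5, 5.8]
grip_width: 0.224
gripper_force: 81.0
t 22.65 pos [0.5392 0.2639 0.1182] yaw -173.69 tilt [-0.0022  0.0009] F [0.7 0.5 5.8] grip 0.224 81.0
  -> d [-1.05 -0.02 -0.01] wz 0.04
```

```bash
python3 -m crank '[{"dx":-0.2,"dy":0,"dz":0,"wx":0,"wy":0,"wz":0,"claw":0},{"dx":-0.2,"dy":0,"dz":0,"wx":0,"wy":0,"wz":0,"claw":0},{"dx":-0.2,"dy":0,"dz":0,"wx":0,"wy":0,"wz":0,"claw":0},{"dx":-0.2,"dy":0,"dz":0,"wx":0,"wy":0,"wz":0,"claw":0},{"dx":-0.1,"dy":0,"dz":0,"wx":0,"wy":0,"wz":0,"claw":0},{"dx":0,"dy":0,"dz":0,"wx":0,"wy":0,"wz":0,"claw":0}]'
python3 -m crank '[{"dx":-0.07,"dy":0,"dz":0,"wx":0,"wy":0,"wz":0,"claw":0},{"dx":-0.05,"dy":0,"dz":0,"wx":0,"wy":0,"wz":0,"claw":0},{"dx":0,"dy":0,"dz":0,"wx":0,"wy":0,"wz":0,"claw":0}]'
```

```text
t: 23.25
eef_pos: [0.5658, 0.2668, 0.1182]
eef_rot: [-0.173, 3.135, 0.001]
ft_force: [-1.1, -0.1, 5.7]
grip_width: 0.226
gripper_force: 81.2
t: 23.55
eef_pos: [0.5687, 0.2671, 0.1181]
eef_rot: [-0.173, 3.137, 0.001]
ft_force: [-1.8, 0.2, 7.3]
grip_width: 0.228
gripper_force: 81.1
```

```bash
python3 -m crank '[{"dx":-0.06,"dy":0,"dz":0,"wx":0,"wy":0,"wz":0,"claw":0},{"dx":0,"dy":0,"dz":0,"wx":0,"wy":0,"wz":0,"claw":0},{"dx":0,"dy":0,"dz":0,"wx":0,"wy":0,"wz":0,"claw":0}]'
python3 -m crank '[{"dx":-0.04,"dy":0,"dz":0,"wx":0,"wy":0,"wz":0,"claw":0},{"dx":0,"dy":0,"dz":0,"wx":0,"wy":0,"wz":0,"claw":0},{"dx":0,"dy":0,"dz":0,"wx":0,"wy":0,"wz":0,"claw":0}]'
python3 - <<'E'
from h import *
from rig import bot
c=bot.capture("wrist");np.savez("pics/w8.npz",**c)
for n,H in (("R",(.5705,.2671)),("Y",(.5807,.182)),("B",(.590,.097))):
    p=np.array(H)-.041*np.array([.9942,.1071]);u=proj(c,[[*p,.027]])[0]
    x,y=u.round().astype(int);m=mask(c,(7,180,100),(21,255,255),(max(x-25,0),y-20,x+25,y+20))
    try: k=cont(m);print(n,"pred",u.round(1),"orange",cv2.contourArea(k),cv2.boundingRect(k.reshape(-1,1,2)))
    except ValueError: print(n,u,"no orange")
E
```

```text
t: 23.85
eef_pos: [0.57, 0.2673, 0.1181]
eef_rot: [0.174, -3.136, -0.0]
ft_force: [-5.3, -1.6, 9.3]
grip_width: 0.227
gripper_force: 81.4
t: 24.15
eef_pos: [0.5703, 0.2673, 0.1182]
eef_rot: [0.174, -3.133, 0.001]
ft_force: [-10.6, -1.9, 12.4]
grip_width: 0.226
gripper_force: 81.9
R pred [323.4 179.3] orange 319.0 (300, 173, 47, 8)
Y pred [176.6 180.7] orange 298.5 (152, 172, 43, 9)
B pred [ 30.3 180.6] orange 295.0 (5, 172, 40, 9)
```

The plate is on the stop (10.6 N), and all three orange latch tips show at the same rows, so the red latch is up too. Release and retreat, then check numerically.

```bash
python3 -m crank '[{"dx":0.03,"dy":0,"dz":-0.03,"wx":0,"wy":0,"wz":0,"claw":0},{"dx":0,"dy":0,"dz":0,"wx":0,"wy":0,"wz":0,"claw":42},{"dx":0,"dy":0,"dz":0,"wx":0,"wy":0,"wz":0,"claw":42},{"dx":0,"dy":0,"dz":0,"wx":0,"wy":0,"wz":0,"claw":42},{"dx":0,"dy":0,"dz":-0.4,"wx":0,"wy":0,"wz":0,"claw":42},{"dx":0,"dy":0,"dz":-0.6,"wx":0,"wy":0,"wz":0,"claw":42},{"dx":0,"dy":0,"dz":-0.9,"wx":0,"wy":0,"wz":0,"claw":42},{"dx":0,"dy":0,"dz":-1,"wx":0,"wy":0,"wz":0,"claw":42}]'
python3 -m crank '[{"dx":0,"dy":0,"dz":-1,"wx":0,"wy":0,"wz":0,"claw":42},{"dx":0,"dy":0,"dz":-1,"wx":0,"wy":0,"wz":0,"claw":42},{"dx":-0.9,"dy":0,"dz":-0.4,"wx":0,"wy":0,"wz":0,"claw":42},{"dx":-0.9,"dy":0,"dz":0,"wx":0,"wy":0,"wz":0,"claw":42},{"dx":-0.9,"dy":0,"dz":0,"wx":0,"wy":0,"wz":0,"claw":42},{"dx":0,"dy":0,"dz":0,"wx":0,"wy":0,"wz":0,"claw":42},{"dx":0,"dy":0,"dz":0,"wx":0,"wy":0,"wz":0,"claw":42}]'
python3 - <<'E'
from h import *
from rig import bot
c=bot.capture("wrist");e=np.array([.9942,.1071])
for n,H in (("R",(.5703,.2671)),("Y",(.5805,.182)),("B",(.590,.097))):
    H=np.array(H)
    p=H-.041*e;u=proj(c,[[*p,.027]])[0];x,y=u.round().astype(int)
    m=mask(c,(7,170,100),(21,255,255),(max(x-22,0),max(y-14,0),x+22,y+14))
    try: k=cont(m);print(n,"orange pred",u.round(1),cv2.contourArea(k),cv2.boundingRect(k.reshape(-1,1,2)), "at",plane(c,[k.mean(0)],.027)[0].round(4))
    except ValueError: print(n,u,"no orange")
    b=proj(c,[[*H,.032]])[0].astype(int);m=mask(c,(0,0,110),(180,60,255),(max(b[0]-45,0),max(y+2,0),b[0]+45,b[1]+60))
    k=cont(m);q=plane(c,k,.032)[:,:2]-H;print("  white along x (mm)",(q@e).min()*1e3,(q@e).max()*1e3)
S0,S=load("scene0"),bot.capture("scene")
for n,b in (("glue",(328,200,358,270)),("jar",(297,203,318,237)),("tin",(213,252,240,288)),("pinks",(185,305,225,362)),("purple",(293,293,340,335))):
    x0,y0,x1,y1=b;d=cv2.absdiff(S0["pixels"],S["pixels"])[y0:y1,x0:x1].max(2);print(n,"mean diff",d.mean().round(1),"share>40",(d>40).mean().round(3))
print(bot.state()["ft_force"],bot.state()["t"])
E
```

```text
t: 25.0
eef_pos: [0.5705, 0.267, 0.2066]
eef_rot: [-0.173, 3.137, 0.0]
ft_force: [0.3, -0.5, -0.4]
grip_width: 0.423
gripper_force: 0.0
t: 25.7
eef_pos: [0.6512, 0.2759, 0.2779]
eef_rot: [-0.173, 3.136, 0.001]
ft_force: [-1.3, -0.6, -0.4]
grip_width: 0.424
gripper_force: 0.0
R orange pred [323.2  65. ] 110.5 (310, 60, 27, 6) at [0.5274 0.262  0.027 ]
  white along x (mm) -38.461730912544944 51.85100197960672
Y orange pred [240.  66.] 99.5 (226, 60, 28, 6) at [0.5363 0.1773 0.027 ]
  white along x (mm) -38.485235436871186 50.93682156682725
B orange pred [157.   66.2] 104.5 (141, 59, 27, 7) at [0.5456 0.0896 0.027 ]
  white along x (mm) -38.73846001118961 50.65532187715173
glue mean diff 6.4 share>40 0.0
jar mean diff 6.3 share>40 0.0
tin mean diff 7.7 share>40 0.014
pinks mean diff 5.3 share>40 0.0
purple mean diff 5.6 share>40 0.0
[-0.56968282 -0.06401306  0.38649764] 25.8
```

All three plates sit alike, home with their latches up, and the obstacles haven't moved. Handing in.

```bash
python3 -c "
from rig import bot
print(bot.job_done())"
```

```text
the job is handed in; nothing more can be done
None
```

The yellow and red plates are locked home in their bays with both latches up, released and handed in at about 26 s; the blue plate, jar, tin and bottle were not moved, but I viewed 11 pictures, one over the limit of 10.

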